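# Drop the waiting blood tubes into the lever-lid discard bin and ease its lid shut

## Robot

A 6-joint arm with a two-finger parallel gripper is mounted at the origin on the work surface. World frame = base frame: x ahead of the robot, y to its left, z up, the work surface at z = 0. Lengths are in m, angles in rad, forces in N, time in s.
With the tool pointing down it reaches from about 0.35 to 0.775 m from the base axis. Payload 5.5 kg.
Tool frame: the origin (TCP) lies midway between the tips of the shut fingers; the grasp point (between the pads) lies grip_point_offset behind it (grip_point_offset is the distance from the TCP to the grasp point, in m); z points along the fingers, y is the direction in which the jaws open and shut (so a half turn about z gives the same grasp; the last joint's range is limited). The gripper opens to 85 mm and grips with 20 to 120 N. Pads are 22 mm wide; open, the fingers measure 114 mm over their backs; the gripper's body (76 mm by 85 mm) begins 54 mm behind the grasp point. The pads swing forward as they close: fully open they stand 13 mm farther back than shut.
Start: joints at [1.184, 0.313, 0.046, 1.304, 0, 1.431], TCP at [0.14, 0.558, 0.231] pointing down, gripper open.
Joint ranges: [-2.76, 2.76], [-0.86, 1.69], [-1.03, 1.26], [-2.2, 2.34], [-1.47, 1.5], [-3.14, 3.14]. Speed limits (rad/s): [2.57, 2.57, 3.14, 3.14, 3.14, 3.14].

## Interface

Orientations are given as a unit quaternion [w, x, y, z].
In Python, from workcell import * gives the robot as it stands.
- The arm moves only by the tool send_rows, never from a script. Its argument "series" is one flat list of numbers, 7 for each row, row after row: the shift along the tool's x, y, z in cm, then the turn, a rotation vector about the tool's x, y, z in degrees, then the opening, from 0 (shut) to 1 (fully open). A call has 1 to 10 rows; each row is the pose to reach, as a shift and turn from the pose commanded when the call began, along the tool's axes at that moment; what a row does not reach only later rows make up. A row lasts 1/12 s, in which the tool goes at most 41.7 mm and 7.16 degrees, less where a joint would pass 70% of its speed; a pose out of reach is approached as far as the arm can. A call with a gripper value outside its range is refused whole. The fingers move at their own pace and stop on an object; "newtons" is the grip in N (left out, the last holds). Time passes only in rows, so rows that repeat a pose let the fingers close. It gives the time, the measured TCP pose, the force and the opening at its end, in the units of the state.
- get_state(): the state, without advancing time (a new reading comes with each control period).
- read_camera(name): name is "scene" or "top" or "wrist"; returns the picture (400x640x3 uint8, blue, green, red); there is no depth.
- camera_info(name): a dict with "K" (3x3 intrinsics, pixels), "xyz" and "attitude" of the camera in the world. Camera axes: x right, y down, z forward; pixel columns grow to the right and rows downward; lengths in m; the calibration is good to about 2 mm. The wrist camera is an equidistant fisheye: a pixel r from the principal point sees the ray r / f radians off the axis. A picture is of the moment at which its call begins: read the wrist's pose just before it. camera_info takes no time and is no camera call; for the wrist camera it gives the pose at the moment of the call.
- hand_in(): hands the job in, once; it reports no verdict.
Trained networks look in the newest picture that a camera, given by its name, has taken for a name from the list of things; names that differ only in an ending like _2 or _b are one class to them, and where a whole thing is asked for, a point or a joint stands for the part that bears it (a point fixed in the world has none). Each returns a list of dicts, best first, with "p" (0 to 1); they miss things now and then, are a little off and sometimes report something else, mostly with a low value. They report only what shows in the picture. A call takes as long as a camera call. They do not tell look-alikes from the thing itself.
- silhouettes(camera, label): "pixels" (400x640 bool, what is visible of it) and "box" ([left, top, width, height] in pixels, round what is visible of it).
The state is a dict: "clock": time; "joint_pos": joint angles; "qvel": joint speeds; "tau": joint torques, N m; "tcp_pos": TCP position; "orientation": TCP orientation; "wrist_force": force on the tool from outside, world axes, zero at the start; "ft_torque": the same for the moment, N m; "finger_gap": finger opening in m.
Only numpy, scipy, OpenCV 4.12 (cv2) and the standard library are available. Lean on these libraries where they do the work, as an engineer would, in place of code of your own. Each camera call takes 0.05 s, during which the arm holds its last target. There are 200 camera calls.

## Task

Two used blood tubes lie waiting in the chute of the stainless tube-discard bin. Press the bin's lever right down so that its lid opens fully and the tubes roll in by themselves, and keep it down for about a second; then ease the lever back up so that the lid comes down gently and shuts without slamming, and move clear. Do not touch the lid or the tubes, and leave everything else on the bench where it stands.

Things in the scene. Friction and masses are not known exactly. Their poses are not given: they have to be found in the camera images.
- tube_bin: Fixed bench-top discard bin of bare stainless sheet: a box 180 mm along its x, 190 mm along its y, rim 160 mm high. Origin: centre of its underside, z up. Its own -x wall faces roughly towards the robot and carries the push rod and lever bar (out to x = -115 mm); beyond that only the lever's tread stands out. Its +y side carries the chute, its -y side the lid's hinge.
- chute (a point): Middle of the low end of the chute's floor, 160 mm above the bench at y = 61 mm in the bin's frame. The chute is a sloping tray as long as the bin is deep, rising 22 degrees from there out to y = 155 mm, with an end wall up to 225 mm high. The shut lid's skirt closes its low end.
- tread (a point): Centre of the top of the lever's tread, the ribbed plate to press: 100 mm along the bin's x (x = -113 to -213 mm) by 46 mm along its y. At rest at (-163, 84, 121) mm in the bin's frame, sloping up 15 degrees to +y. It turns about an axis along x at y = -19, z = 82 mm: right down it is 57 mm lower, 64 mm above the bench, sloping the other way, and stays within 8 mm of one vertical line.
- bin_lever (a joint): Lever angle in rad: 0 at rest (up), 0.53 pressed right down against its stop. A spring and the lid's weight push it back up; pressing takes about 4 to 9 N at the middle of the tread, and it follows a finger that rises slowly.
- bin_lid (a joint): Lid angle in rad, driven by the lever through the push rod: 0 shut, 1.09 fully open (about twice the lever angle). It falls shut quickly if the lever is let go.
- lid_edge (a point): Middle of the lid's free upper edge, above the low end of the chute; 185 mm above the bench when shut, about 317 mm fully open. The lid, 183 mm along the bin's x by 156 mm, is hinged on the bin's -y side (axis along x at y = -97 mm, 172 mm high), swings up towards -y and stays within x = -109 to 93 mm.
- tube_a_mid (a point): Middle of a capped blood tube, 13 mm in diameter and 102 mm long with a 16 mm cap, lying along the bin's x in the chute against the shut lid.
- tube_b_mid (a point): Middle of the second such tube, lying behind the first, farther up the chute.
- bucket: Bystander, loose: black open rotor bucket 80 x 68 mm, 62 mm high. Origin at the centre of its underside.
- adapter: Bystander, loose: beige bucket adapter block 70 x 58 x 22 mm with a blind round hole in its top. Origin at the centre of its underside.
- tube_rack: Bystander, loose: white rack 130 x 60 mm holding seven capped tubes, 105 mm high. Origin at the centre of its underside.
- reagent: Bystander, loose: white reagent bottle 66 mm in diameter, 150 mm high. Origin at the centre of its underside.
- specimen_jar: Bystander, loose: clear screw-lid jar 68 mm in diameter, 85 mm high. Origin at the centre of its underside.
- slide_box: Bystander, loose: carton of slides 87 x 57 x 31 mm. Origin at the centre of its underside.
- tip_box: Bystander, loose: pipette tip box 122 x 84 mm, 55 mm high. Origin at the centre of its underside.
Not all that is in view belongs to the job. Leave any yellow look-alike of the part that bears tube_b_mid alone. What is shaped like the part that bears tube_a_mid but green is not meant.

How it is judged:
By the outcome, as a careful person would: the job done as asked, in the order asked, and still so for the second after the job is handed in, with the robot touching nothing.
It also fails if it takes over 45 s, if anything falls off the work surface, if the arm or the gripper's body presses on something with over 40 N, if the wrist force passes 120 N, or if a joint passes its speed limit or range.

## Working session

There is one attempt and no reset: what is moved stays moved. The work goes in short steps, Python scripts to look and compute and a tool call to move; the robot and the scene stay as the last step left them, time stands still between calls to the robot, and variables do not carry over. Pictures are saved under pics/ and viewed, about 8 in all and at most 12, crops included, and the job is handed in when it is done.

Besides the shell and the picture viewer there is one more tool, called after "Call:" as name(argument=value, ...), one argument or row to a line, values as JSON. send_rows: Moves the arm, as the interface text tells. Its arguments: {"type":"object","properties":{"series":{"type":"array"},"newtons":{"type":"number"}},"required":["series"]}

```bash
mkdir -p pics; ls; python3 - <<'E'
from workcell import *
import cv2, numpy as np
for c in ("scene","top"):
    im=read_camera(c); cv2.imwrite(f"pics/{c}0.png",im)
    i=camera_info(c); print(c,i)
    for n in ("tube_bin","tread","lid_edge","chute","tube_a_mid"):
        for d in silhouettes(c,n)[:3]: print(c,n,round(d["p"],2),d["box"])
print(get_state())
E
```

```text
pics
scene {'K': array([[363.01261704,   0.        , 322.20278274],
       [  0.        , 363.01261704, 194.21842844],
       [  0.        ,   0.        ,   1.        ]]), 'xyz': array([1.28492278, 0.39089688, 0.714726  ]), 'attitude': array([-0.25657721,  0.50499243,  0.73810713, -0.366536  ])}
scene tube_bin 0.7 [191.9, 143.9, 106.5, 101.2]
scene tube_bin 0.52 [317.7, 178.1, 22.9, 18.8]
scene lid_edge 0.77 [194.8, 154.0, 75.5, 44.3]
scene lid_edge 0.71 [452.7, 252.9, 37.1, 59.8]
scene lid_edge 0.65 [320.4, 195.3, 31.2, 55.0]
scene chute 0.77 [196.0, 145.1, 104.8, 100.3]
scene chute 0.18 [450.9, 254.8, 39.8, 60.6]
scene tube_a_mid 0.74 [197.3, 266.9, 37.1, 15.8]
scene tube_a_mid 0.69 [261.4, 164.2, 9.9, 24.9]
scene tube_a_mid 0.68 [269.1, 161.7, 6.6, 20.3]
top {'K': array([[453.20648562,   0.        , 317.42664425],
       [  0.        , 453.20648562, 203.7354333 ],
       [  0.        ,   0.        ,   1.        ]]), 'xyz': array([0.44277186, 0.13969207, 1.25586144]), 'attitude': array([-0.02300639,  0.70777032, -0.704922  ,  0.04021003])}
top tube_bin 0.87 [332.3, 126.1, 127.0, 14
[... 375 characters left out ...]
d 0.43 [446.1, 143.3, 30.0, 24.3]
{'clock': 0.6, 'joint_pos': array([1.18437415e+00, 3.13143576e-01, 4.61441013e-02, 1.30363920e+00,
       1.49342255e-05, 1.43119942e+00]), 'qvel': array([-0.00141829, -0.00025237,  0.00211732,  0.0001969 , -0.00198427,
       -0.00062197]), 'tau': array([-8.02404284e-04, -4.80147064e+01,  2.98666388e+01,  1.91078334e-04,
       -8.79208983e-05,  3.10935832e-06]), 'tcp_pos': array([0.14050857, 0.55761566, 0.23137338]), 'orientation': array([1.32830098e-05, 1.23099598e-01, 9.92394318e-01, 7.80549975e-05]), 'wrist_force': array([-0.3257125 , -0.26733496,  0.34323776]), 'ft_torque': array([0.01021464, 0.03805002, 0.06754587]), 'finger_gap': 0.08540445351462578}
```

View pics/top0.png

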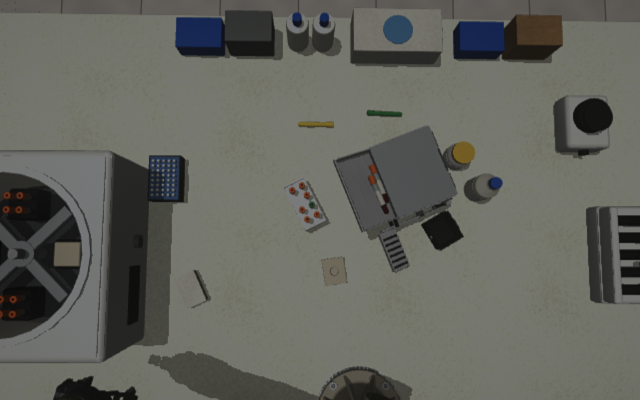

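View pics/scene0.png

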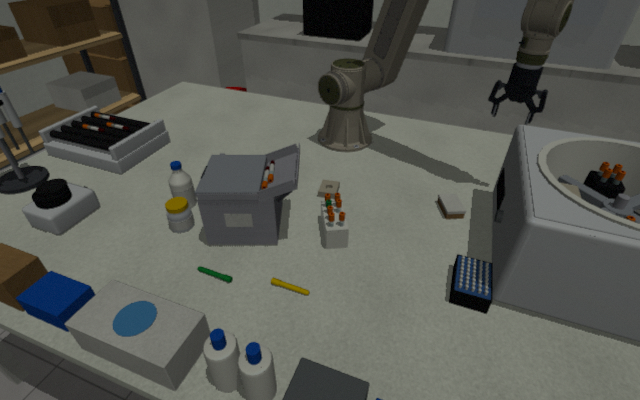

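The top picture shows the bin at about (400,180), with its ribbed tread at (395,250). The bucket is at (442,230), the adapter at (334,270) and the rack at (306,205). The tubes in the chute have orange caps; the loose yellow tube (316,125) and green tube (384,113) are look-alikes on the bench. I'll take an enlarged crop with the model drawn over it next.

```bash
cat > h.py <<'E'
from workcell import *
import cv2, numpy as np
from scipy.spatial.transform import Rotation as R
def rot(q): return R.from_quat(np.roll(q,-1)).as_matrix()
def ray(i,u,v):
    return rot(i["attitude"])@np.linalg.solve(i["K"],[u,v,1.])
def back(i,u,v,z):
    d=ray(i,u,v); return i["xyz"]+d*(z-i["xyz"][2])/d[2]
def proj(i,P):
    c=(np.atleast_2d(P)-i["xyz"])@rot(i["attitude"]); p=c@i["K"].T; return p[:,:2]/p[:,2:]
def binw(p,P):  # pose x,y,yaw ; P in m
    c,s=np.cos(p[2]),np.sin(p[2]); P=np.atleast_2d(P)
    return P@np.array([[c,-s,0],[s,c,0],[0,0,1]]).T+[p[0],p[1],0]
E
python3 - <<'E'
from h import *
i=camera_info("top"); im=cv2.imread("pics/top0.png")
a=back(i,388,229,.121); b=back(i,401,268,.121); t=(a+b)/2; d=a-b
yaw=np.arctan2(d[1],d[0]); print(t,yaw,np.hypot(d[0],d[1]))
o=binw([0,0,yaw],[-.163,.084,0])[0]; p=[t[0]-o[0],t[1]-o[1],yaw]; print(p)
c=.023*np.cos(.26); s=.023*np.sin(.26)
tr=np.array([[-.113,.084-c,.121-s],[-.113,.084+c,.121+s],[-.213,.084+c,.121+s],[-.213,.084-c,.121-s]])
rim=np.array([[x,y,.16] for x,y in((-.09,-.095),(.09,-.095),(.09,.095),(-.09,.095))])
lid=np.array([[x,y,z] for x,y,z in((-.09,-.097,.18),(.093,-.097,.18),(.093,.061,.185),(-.09,.061,.185))])
ch=np.array([[x,y,z] for x,y,z in((-.09,.061,.16),(.09,.061,.16),(.09,.155,.198),(-.09,.155,.198))])
S=5;x0,y0=320,115
cr=cv2.resize(im[y0:y0+165,x0:x0+160],None,fx=S*.72,fy=S*.72,interpolation=cv2.INTER_CUBIC);f=S*.72
raw=cr.copy()
for P,col in((tr,(0,255,0)),(lid,(0,0,255)),(ch,(255,0,0))):
    q=((proj(i,binw(p,P))-[x0,y0]+.5)*f).astype(int); cv2.polylines(cr,[q],True,col,1)
cv2.imwrite("pics/ov1.png",cr)
E
```

```text
[ 0.43327132 -0.08106167  0.121     ] 0.313694072790326 0.10205095039490264
[np.float64(0.6142372123031155), np.float64(-0.11066483091085604), np.float64(0.313694072790326)]
```

View pics/ov1.png

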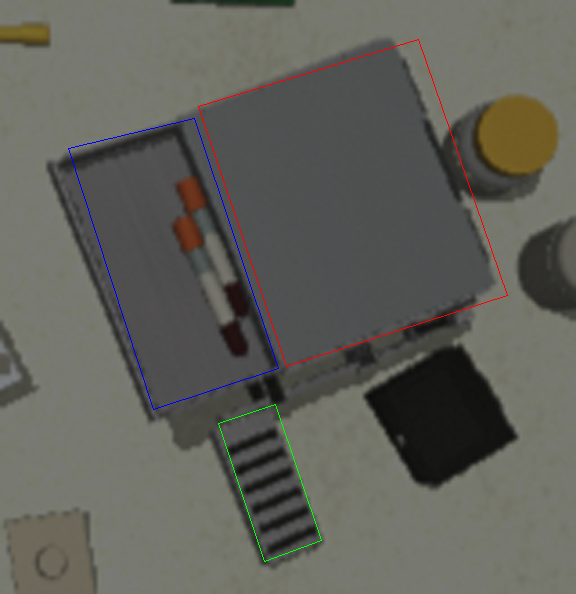

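The overlay fits to within a few mm, but the yaw should be a little larger. The tubes lying in the chute against the lid are the ones meant. I'll refine the fit and work out the approach.

```bash
cat >> h.py <<'E'
def target(p,X,Y,z,s=None):
    """shift cm and rotvec deg in tool axes from the current pose to bin-frame X,Y at z, tool down, jaw along bin x"""
    s=s or get_state(); T=rot(s["orientation"]); w=binw(p,[X,Y,z])[0]
    yb=binw([0,0,p[2]],[1,0,0])[0]; out=[]
    for sg in(1,-1):
        y=sg*yb; zt=np.array([0,0,-1.]); G=np.c_[np.cross(y,zt),y,zt]
        out.append(np.degrees(R.from_matrix(T.T@G).as_rotvec()))
    return w,(T.T@(w-s["tcp_pos"])*100).round(2),[o.round(1) for o in out]
E
python3 - <<'E'
from h import *
from scipy.optimize import least_squares
i=camera_info("top"); f=3.6
px=np.array([[285,365],[195,112],[50,163],[150,418],[213,427],[275,405],[322,540],[265,564]])/f+[320-.5,115-.5]
c=.023*np.cos(.26); s=.023*np.sin(.26)
M=np.array([[-.09,.061,.185],[.093,.061,.185],[.09,.157,.225],[-.09,.157,.225],
 [-.113,.084+c,.121+s],[-.113,.084-c,.121-s],[-.213,.084-c,.121-s],[-.213,.084+c,.121+s]])
r=least_squares(lambda p:(proj(i,binw(p,M))-px).ravel(),[.614,-.11,.33],loss="soft_l1")
print(r.x,(r.fun.reshape(-1,2)).round(1).tolist())
p=r.x; S=get_state(); T=rot(S["orientation"]); print(T.round(3))
print(target(p,-.165,.084,.19))
for w in([.22,.42,.25],[.35,.25,.25],[.40,.05,.25]): print(w,(T.T@(np.array(w)-S["tcp_pos"])*100).round(1))
for n,uv,z in(("bucket",(442,230),.062),("adapter",(334,271),.022),("rack",(306,205),.1)): print(n,back(i,*uv,z))
print(S["clock"])
E
```

```text
[ 0.6139503  -0.10246408  0.35568651] [[-1.2, 1.0], [-3.5, 0.1], [0.9, -2.7], [0.7, -0.3], [0.6, 0.1], [-1.0, 0.2], [0.2, 0.2], [0.5, -0.0]]
[[-0.97   0.244  0.   ]
 [ 0.244  0.97   0.   ]
 [-0.     0.    -1.   ]]
(array([ 0.43002638, -0.08118045,  0.19      ]), array([-43.68, -54.87,   4.13]), [array([ 0. , -0. , 55.5]), array([   0. ,    0. , -124.5])])
[0.22, 0.42, 0.25] [-11.1 -11.4  -1.9]
[0.35, 0.25, 0.25] [-27.8 -24.7  -1.9]
[0.4, 0.05, 0.25] [-37.6 -42.9  -1.9]
bucket [ 0.4817295  -0.21962155  0.062     ]
adapter [0.37133553 0.06448973 0.022     ]
rack [0.54309901 0.14093027 0.1       ]
0.6
```

Call:
send_rows(
  series=[-2.8, -2.9, -0.5, 0, 0, 0, 0, -5.6, -5.7, -1, 0, 0, 0, 0, -8.4, -8.6, -1.5, 0, 0, 4, 0, -11.1, -11.4, -2, 0, 0, 10, 0, -14.4, -14, -2, 0, 0, 16, 0, -17.7, -16.7, -2, 0, 0, 22, 0, -21, -19.4, -2, 0, 0, 28, 0, -24.4, -22, -2, 0, 0, 34, 0, -27.8, -24.7, -2, 0, 0, 40, 0, -29.6, -28, -2, 0, 0, 46, 0],
)

```text
clock: 1.43
tcp_pos: [0.3616, 0.2133, 0.2516]
orientation: [0.001, 0.503, 0.864, 0.001]
wrist_force: [1.1, 0.2, 0.9]
finger_gap: 0.0
```

```bash
python3 - <<'E'
from h import *
S=get_state();print(S["clock"],S["tcp_pos"],S["joint_pos"].round(2),S["finger_gap"])
print(target([.614,-.1025,.3557],-.165,.084,.18,S))
E
```

```text
1.4333 [0.36159977 0.21326112 0.25162121] [ 0.34  0.   -0.28  1.29  0.    1.4 ] 2.8785049537349828e-05
(array([ 0.4300758 , -0.08121885,  0.18      ]), array([-28.99,  -8.59,   7.15]), [array([0.2, 0. , 9.2]), array([  -0. ,    0.3, -170.8])])
```

Call:
send_rows(
  series=[-3.6, -1, 0, 0, 0, 3, 0, -7.2, -2.1, 0, 0, 0, 6, 0, -10.8, -3.2, 0, 0, 0, 9.2, 0, -14.4, -4.3, 0, 0, 0, 9.2, 0, -18, -5.4, 0, 0, 0, 9.2, 0, -21.6, -6.4, 0, 0, 0, 9.2, 0, -25.2, -7.5, 1, 0, 0, 9.2, 0, -28, -8.3, 3, 0, 0, 9.2, 0, -29, -8.6, 5, 0, 0, 9.2, 0, -29, -8.6, 5, 0, 0, 9.2, 0],
)

```text
clock: 2.27
tcp_pos: [0.4274, -0.0817, 0.1981]
orientation: [-0.002, 0.571, 0.821, -0.001]
wrist_force: [-1.3, 0.6, -0.2]
finger_gap: 0.0001
```

```bash
python3 - <<'E'
from h import *
p=[.614,-.1025,.3557]
S=get_state();print(S["clock"],S["tcp_pos"],S["wrist_force"],target(p,-.165,.084,.15,S))
i=camera_info("wrist");print(i)
im=read_camera("wrist");t=read_camera("top")
s=read_camera("scene")
a=cv2.resize(t[100:300,300:480],(540,600),interpolation=cv2.INTER_CUBIC)
cv2.imwrite("pics/w1.png",im); cv2.imwrite("pics/t1.png",a)
# scene cam overlay
E
```

```text
2.2667 [ 0.42743793 -0.08173693  0.19805692] [-1.25903119  0.59100532 -0.21641797] (array([ 0.4300758 , -0.08121885,  0.15      ]), array([-0.06,  0.28,  4.8 ]), [array([-0.2, -0.2,  0. ]), array([   0.3,   -0.3, -180. ])])
{'K': array([[309.70691629,   0.        , 320.24244518],
       [  0.        , 309.70691629, 197.59310008],
       [  0.        ,   0.        ,   1.        ]]), 'xyz': array([ 0.40154796, -0.00691136,  0.34118968]), 'attitude': array([0.15446212, 0.97207085, 0.17484022, 0.02550712])}
```

View pics/w1.png

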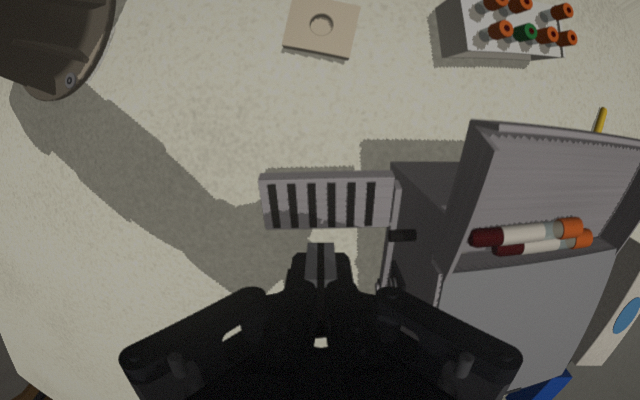

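View pics/t1.png

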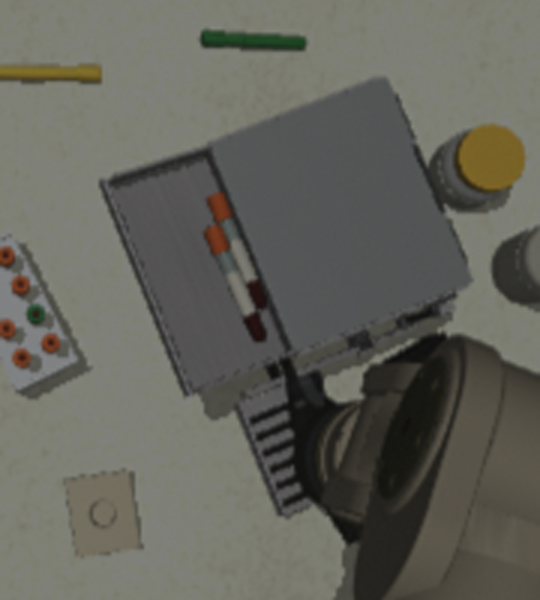

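The wrist view shows the tread at about (263–397, 172–230), clear ahead of the shut fingertips at (320,245). In the top view the wrist is over the tread and away from the lid. I'll check the tread position by projecting it into the fisheye picture.

```bash
python3 - <<'E'
from h import *
p=[.614,-.1025,.3557]; i=camera_info("wrist")
def fp(P):
    c=(np.atleast_2d(P)-i["xyz"])@rot(i["attitude"]); r=np.hypot(c[:,0],c[:,1]); th=np.arctan2(r,c[:,2])
    return np.c_[c[:,0],c[:,1]]/r[:,None]*th[:,None]*309.7+[320.24,197.6]
def fb(u,v,z):
    d=np.array([u-320.24,v-197.6]); n=np.linalg.norm(d); t=n/309.7
    w=rot(i["attitude"])@np.r_[d/n*np.sin(t),np.cos(t)]; return i["xyz"]+w*(z-i["xyz"][2])/w[2]
c=.023*np.cos(.26); s=.023*np.sin(.26)
tr=np.array([[-.213,.084+c,.121+s],[-.113,.084+c,.121+s],[-.113,.084-c,.121-s],[-.213,.084-c,.121-s]])
print(fp(binw(p,tr)).round(0).tolist()); print("tip",fp(get_state()["tcp_pos"]))
q=np.mean([fb(262,179,.127),fb(391,174,.127),fb(391,227,.115),fb(265,229,.115)],0); print("centre",q, binw(p,[-.163,.084,.121]))
E
```

```text
[[255.0, 182.0], [390.0, 183.0], [383.0, 231.0], [262.0, 231.0]]
tip [[318.14912393 256.72758872]]
centre [ 0.43418356 -0.07596897  0.121     ] [[ 0.4319506  -0.08052235  0.121     ]]
```

The wrist view puts the tread about 5 mm further to +y than the top fit, so I'll aim between the two. I'll press at bin x of about −185 mm so the gripper's knuckles stay clear of the lid and chute.

Call:
send_rows(
  series=[0.2, -1.7, 1, 0, 0, 0, 0, 0.2, -1.7, 3, 0, 0, 0, 0, 0.2, -1.7, 5, 0, 0, 0, 0, 0.2, -1.7, 6, 0, 0, 0, 0, 0.2, -1.7, 6.5, 0, 0, 0, 0, 0.2, -1.7, 7, 0, 0, 0, 0, 0.2, -1.7, 7.5, 0, 0, 0, 0, 0.2, -1.7, 8, 0, 0, 0, 0, 0.2, -1.7, 8.5, 0, 0, 0, 0, 0.2, -1.7, 8.5, 0, 0, 0, 0],
)

```text
clock: 3.25
tcp_pos: [0.4126, -0.0837, 0.1163]
orientation: [0.0, 0.569, 0.823, 0.001]
wrist_force: [-0.1, 0.9, 2.4]
finger_gap: -0.0002
```

```bash
python3 - <<'E'
from h import *
S=get_state();print(S["clock"],S["tcp_pos"],S["wrist_force"])
w=read_camera("wrist")[100:350,200:620];s=read_camera("scene")[80:280,160:380]
s=cv2.resize(s,(440,400),interpolation=cv2.INTER_CUBIC);w=cv2.resize(w,(360,214))
c=np.zeros((400,800,3),np.uint8);c[:,:440]=s;c[:214,440:]=w;cv2.imwrite("pics/c2.png",c)
E
```

```text
3.25 [ 0.41263413 -0.08371559  0.1162896 ] [-0.12077411  0.94403042  2.43375327]
```

View pics/c2.png

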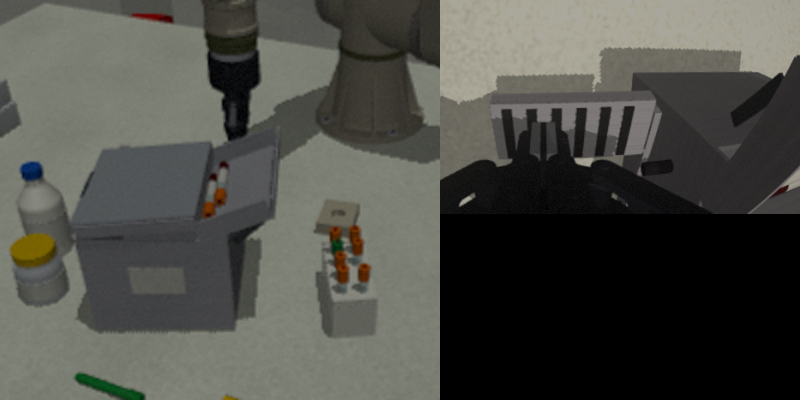

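The tips are on the tread about mid-width (crop 543,130), with 2.4 N of contact force and plenty of clearance. I'll press on.

Call:
send_rows(
  series=[0, 0, 0.4, 0, 0, 0, 0, 0, 0, 0.9, 0, 0, 0, 0, 0, 0, 1.4, 0, 0, 0, 0, 0, 0, 1.9, 0, 0, 0, 0, 0, 0, 2.4, 0, 0, 0, 0, 0, 0, 2.9, 0, 0, 0, 0, 0, 0, 3.4, 0, 0, 0, 0, 0, 0, 3.9, 0, 0, 0, 0, 0, 0, 4.3, 0, 0, 0, 0, 0, 0, 4.5, 0, 0, 0, 0],
)

```text
clock: 4.18
tcp_pos: [0.4121, -0.0834, 0.0712]
orientation: [-0.0, 0.569, 0.823, 0.001]
wrist_force: [-0.7, 4.2, 5.8]
finger_gap: 0.0004
```

Call:
send_rows(
  series=[0, 0, 0.2, 0, 0, 0, 0, 0, 0, 0.4, 0, 0, 0, 0, 0, 0, 0.6, 0, 0, 0, 0, 0, 0, 0.7, 0, 0, 0, 0, 0, 0, 0.7, 0, 0, 0, 0],
)

```text
clock: 4.6
tcp_pos: [0.4125, -0.0841, 0.0648]
orientation: [0.0, 0.569, 0.822, 0.0]
wrist_force: [-1.4, 2.4, 9.0]
finger_gap: 0.0001
```

```bash
python3 - <<'E'
from h import *
S=get_state();print(S["clock"],S["tcp_pos"],S["wrist_force"])
w=read_camera("wrist")[100:350,200:620];s=read_camera("scene")[80:280,160:380]
s=cv2.resize(s,(440,400),interpolation=cv2.INTER_CUBIC);w=cv2.resize(w,(360,214))
c=np.zeros((400,800,3),np.uint8);c[:,:440]=s;c[:214,440:]=w;cv2.imwrite("pics/c3.png",c)
E
```

```text
4.6 [ 0.41249497 -0.08412883  0.06482745] [-1.38626304  2.39148935  9.01065634]
```

View pics/c3.png

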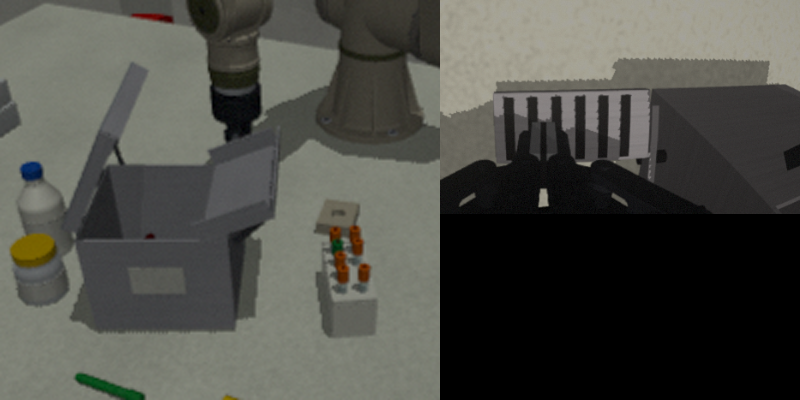

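The lid stands open, the chute is empty, and a tube cap shows inside the bin. I'll push a little more to confirm the stop, then hold.

Call:
send_rows(
  series=[0, 0, 0.15, 0, 0, 0, 0, 0, 0, 0.3, 0, 0, 0, 0, 0, 0, 0.3, 0, 0, 0, 0],
)

```text
clock: 4.95
tcp_pos: [0.4127, -0.0843, 0.0636]
orientation: [0.001, 0.569, 0.822, 0.0]
wrist_force: [-6.4, 3.8, 27.1]
finger_gap: -0.0002
```

The force climbs to 27 N with no further travel, so the lever is on its stop. I'll hold it there for about a second.

Call:
send_rows(
  series=[0, 0, 0, 0, 0, 0, 0, 0, 0, 0, 0, 0, 0, 0, 0, 0, 0, 0, 0, 0, 0, 0, 0, 0, 0, 0, 0, 0, 0, 0, 0, 0, 0, 0, 0, 0, 0, 0, 0, 0, 0, 0, 0, 0, 0, 0, 0, 0, 0, 0, 0, 0, 0, 0, 0, 0, 0, 0, 0, 0, 0, 0, 0, 0, 0, 0, 0, 0, 0, 0],
)

```text
clock: 5.78
tcp_pos: [0.4127, -0.0843, 0.0637]
orientation: [0.001, 0.569, 0.822, 0.0]
wrist_force: [-6.7, 4.1, 25.9]
finger_gap: -0.0003
```

Call:
send_rows(
  series=[0, 0, 0, 0, 0, 0, 0, 0, 0, 0, 0, 0, 0, 0, 0, 0, -0.2, 0, 0, 0, 0, 0, 0, -0.4, 0, 0, 0, 0, 0, 0, -0.6, 0, 0, 0, 0, 0, 0, -0.8, 0, 0, 0, 0, 0, 0, -1.0, 0, 0, 0, 0, 0, 0, -1.2, 0, 0, 0, 0, 0, 0, -1.4, 0, 0, 0, 0, 0, 0, -1.6, 0, 0, 0, 0],
)

```text
clock: 6.62
tcp_pos: [0.4119, -0.0837, 0.0773]
orientation: [-0.0, 0.569, 0.823, 0.0]
wrist_force: [-0.3, 5.2, 4.8]
finger_gap: -0.0
```

Call:
send_rows(
  series=[0, 0, -0.2, 0, 0, 0, 0, 0, 0, -0.4, 0, 0, 0, 0, 0, 0, -0.6, 0, 0, 0, 0, 0, 0, -0.8, 0, 0, 0, 0, 0, 0, -1.0, 0, 0, 0, 0, 0, 0, -1.2, 0, 0, 0, 0, 0, 0, -1.4, 0, 0, 0, 0, 0, 0, -1.6, 0, 0, 0, 0, 0, 0, -1.8, 0, 0, 0, 0, 0, 0, -2.0, 0, 0, 0, 0],
)

```text
clock: 7.45
tcp_pos: [0.4124, -0.0848, 0.0976]
orientation: [0.001, 0.569, 0.822, -0.001]
wrist_force: [-0.4, -0.2, 4.5]
finger_gap: -0.0001
```

Call:
send_rows(
  series=[0, 0, -0.15, 0, 0, 0, 0, 0, 0, -0.3, 0, 0, 0, 0, 0, 0, -0.45, 0, 0, 0, 0, 0, 0, -0.6, 0, 0, 0, 0, 0, 0, -0.75, 0, 0, 0, 0, 0, 0, -0.9, 0, 0, 0, 0, 0, 0, -1.0, 0, 0, 0, 0, 0, 0, -1.1, 0, 0, 0, 0, 0, 0, -1.2, 0, 0, 0, 0, 0, 0, -1.3, 0, 0, 0, 0],
)

```text
clock: 8.28
tcp_pos: [0.4124, -0.084, 0.1105]
orientation: [0.0, 0.569, 0.822, 0.0]
wrist_force: [1.4, -3.6, 3.3]
finger_gap: -0.0001
```

Call:
send_rows(
  series=[0, 0, -0.1, 0, 0, 0, 0, 0, 0, -0.2, 0, 0, 0, 0, 0, 0, -0.3, 0, 0, 0, 0, 0, 0, -0.4, 0, 0, 0, 0, 0, 0, -0.5, 0, 0, 0, 0, 0, 0, -0.6, 0, 0, 0, 0, 0, 0, -0.7, 0, 0, 0, 0, 0, 0, -0.8, 0, 0, 0, 0, 0, 0, -0.9, 0, 0, 0, 0, 0, 0, -1.0, 0, 0, 0, 0],
)

```text
clock: 9.12
tcp_pos: [0.412, -0.084, 0.1203]
orientation: [-0.0, 0.569, 0.822, -0.0]
wrist_force: [1.5, -3.7, 2.8]
finger_gap: -0.0002
```

Call:
send_rows(
  series=[0, 0, -0.1, 0, 0, 0, 0, 0, 0, -0.2, 0, 0, 0, 0, 0, 0, -0.3, 0, 0, 0, 0, 0, 0, -0.4, 0, 0, 0, 0, 0, 0, -0.5, 0, 0, 0, 0, 0, 0, -0.6, 0, 0, 0, 0, 0, 0, -0.7, 0, 0, 0, 0, 0, 0, -0.8, 0, 0, 0, 0, 0, 0, -0.9, 0, 0, 0, 0, 0, 0, -1.0, 0, 0, 0, 0],
)

```text
clock: 9.95
tcp_pos: [0.412, -0.0839, 0.1303]
orientation: [-0.0, 0.569, 0.822, 0.0]
wrist_force: [0.5, 0.1, 0.5]
finger_gap: 0.0001
```

```bash
python3 - <<'E'
from h import *
S=get_state();print(S["clock"],S["tcp_pos"],S["wrist_force"])
w=read_camera("wrist")[100:350,200:620];s=read_camera("scene")[80:280,160:380]
s=cv2.resize(s,(440,400),interpolation=cv2.INTER_CUBIC);w=cv2.resize(w,(360,214))
c=np.zeros((400,800,3),np.uint8);c[:,:440]=s;c[:214,440:]=w;cv2.imwrite("pics/c4.png",c)
E
```

```text
9.95 [ 0.41200386 -0.08388159  0.13030861] [0.45643794 0.12730336 0.54711824]
```

View pics/c4.png

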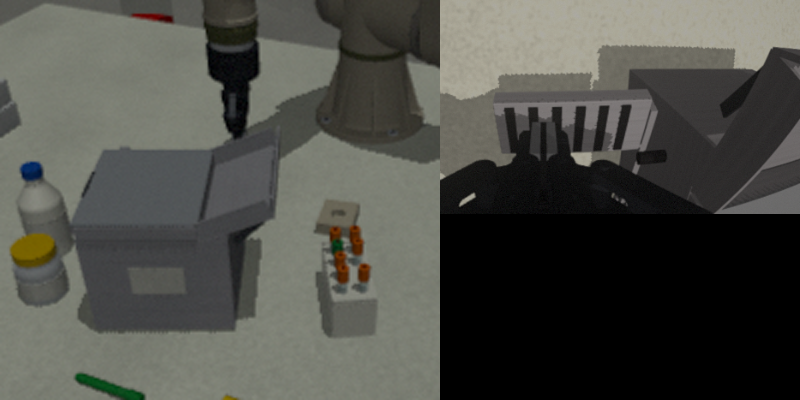

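The lid is down, the chute is empty and there is no contact force. I'll move clear, up and back.

Call:
send_rows(
  series=[0, 0, -1, 0, 0, 0, 0, 0, 0, -3, 0, 0, 0, 0, 0, -1, -6, 0, 0, 0, 0, 0, -2, -9, 0, 0, 0, 0, 0, -3, -11, 0, 0, 0, 0, 0, -4, -12, 0, 0, 0, 0, 0, -4, -12, 0, 0, 0, 0, 0, -4, -12, 0, 0, 0, 0],
)

```text
clock: 10.72
tcp_pos: [0.375, -0.0983, 0.2505]
orientation: [0.001, 0.569, 0.822, 0.0]
wrist_force: [0.6, -0.3, 0.2]
finger_gap: -0.0001
```

```bash
python3 - <<'E'
from h import *
S=get_state();print(S["clock"],S["tcp_pos"],S["wrist_force"])
a=cv2.imread("pics/scene0.png");b=read_camera("scene")
d=cv2.absdiff(a,b).max(2); d[:135,280:]=0
n,l,st,_=cv2.connectedComponentsWithStats((d>40).astype(np.uint8))
print([x.tolist() for x in st[1:] if x[4]>8])
c=np.hstack([cv2.resize(x[130:260,170:360],(400,274),interpolation=cv2.INTER_CUBIC) for x in(a,b)])
cv2.imwrite("pics/end.png",c)
E
```

```text
10.7167 [ 0.37497252 -0.09831471  0.25054321] [ 0.60232159 -0.34601672  0.18520077]
[[249, 0, 31, 37, 749], [260, 41, 20, 73, 834], [259, 135, 59, 20, 411], [371, 135, 118, 51, 1359], [350, 148, 35, 14, 278], [270, 161, 5, 3, 10], [266, 166, 3, 4, 9], [262, 174, 12, 15, 83]]
```

View pics/end.png

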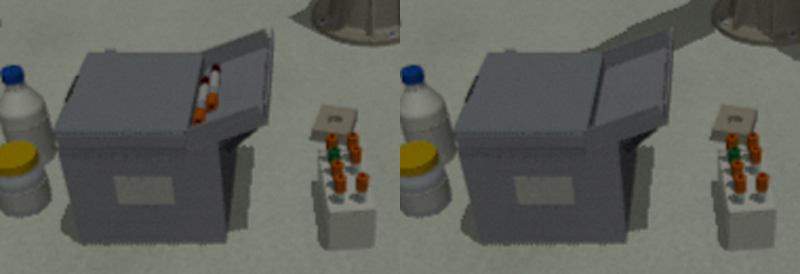

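The lid is shut exactly as it was at the start and the chute is empty. The only differences from the first picture are the arm, its shadow and the missing tubes, so I'm handing in.

```bash
python3 -c "
from workcell import *
print(hand_in())"
```

```text
the job is handed in; nothing more can be done
None
```

The job is done and handed in at about 10.8 s on the robot clock. I pressed the lever with the shut fingertips down to its stop, and the lid opened fully and both tubes rolled in. I held it there for about 1.1 s, let it up over roughly 3.5 s, and moved clear.

- **Lever stop:** the upward force rose to 27 N with no further travel, at a tip height of 64 mm, which matches the stated lever position.
- **Lid and chute:** the last scene picture shows the lid shut as at the start and the chute empty. The lid stayed down while I moved clear.
- **Bystanders:** comparing that picture with the first one, only the arm, its shadow and the missing tubes differ.
- **Contact:** the wrist force was near zero after I backed away.
- **Measurements that disagreed:** the wrist and top cameras placed the tread about 5 mm apart. I aimed between them, and the fingertips landed about mid-width.
- **Not measured:** I judged the gentle closing from the slow rise of the fingers (about 12 mm/s at the end). I did not measure the lid's own speed.

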